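Take the thick printing roller out of its stand for washing

TASK

Two rubber printing rollers hang in matching stands; the thick one is to be washed. Flip the cam lever of its stand fully open while the roller is still in its seat, then bring the roller forward, lower its axle out through the open ends of the slots, and set it down gently lengthwise on the two ridges in the middle of the white tray, leaving the lever open.

Things in the scene. Friction and masses are not known exactly. Their poses are not given: they have to be found in the camera images.
- roller: Thick printing roller: black rubber sleeve 44 mm in diameter, 120 mm long, on a steel axle 10 mm in diameter, 184 mm long; 0.25 to 0.5 kg. Origin at its centre, y along the axle. It starts at rest in the seat of stand, axle level, not clamped. The thin roller (sleeve 26 mm) in the other, identical stand is not needed.
- stand: Grey steel stand of the thick roller, fixed. Origin on the table under the seated axle; x to its back, y along the axle to the lever side, z up. Two cheeks 12 mm thick, 142 high, at y -72 and +72 mm; open between them but for bars at the back below z 31. In each a slot; its seat (axle centre x 0, z 110) is a ledge from a wall at x 6 to x -10, a little lower at the back, under a bar at z 124.
- slot_mouth (a point): Midway between the two cheeks, at stand x -24, z 98 mm: centre of the slots' open lower ends, 28 mm wide in x, between the ledge and a front lip 10 mm thick. From the seat the axle goes 24 mm forward (stand -x), then straight down; with its centre below z 88 mm it is under the lip and free to go forward. Same axes as the stand.
- cam_lever (a joint): Lever outside the stand's +y cheek; pivot along y at stand x -22, y 86, z 132 mm. Arm 10 mm thick; black cross grip 67 mm from the pivot, 16 mm thick, y 79 to 103. 0 rad: closed, leaning 25 degrees back (+x), its nose barring the axle; it swings over the top towards -x to 1.4 (open, stop), leaning 55 degrees forward. Starts at 0 to 0.12. Stays where left; a 2 to 4 N push from behind moves it.
- tray: Flat white tray, fixed, 130 by 260 mm, walls 4 mm thick and 24 high, floor 4 mm. Origin at the centre of its underside, y along its long side, z up. Two round ridges 10 mm thick run along y at x -16 and +16 mm, tops 15 mm above the table; lying on both, the thick roller has its centre at x 0, 32 mm above the table.
Not all that is in view belongs to the job. What is shaped like the roller but turquoise is not meant.

How it is judged:
On the way, in this order (a step that is already met when the one before it is completed fails the run):
1. the lever is flipped open (beyond 1.1 rad) while the thick roller is still in its seat (within 12 mm) (value of joint cam_lever above 1.1 rad and distance of roller from where it was at the start of the episode below 0.012 m), for 0.1 s.
2. the roller's axle has been lowered out of the slots (its centre lower than 90 mm over the table) (height (world z) of roller below 0.09 m), for 0.1 s.
At the end, for the whole second after the job is handed in: The thick roller lies at rest on both ridges of the tray: centre within 12 mm of the tray's long middle line, within 30 mm of its middle lengthwise, 24 to 40 mm above the table, its axle within 11 degrees of the ridges; the cam lever is still open (beyond 1.1 rad) (x of roller in the frame of tray between -0.012 and 0.012 m and y of roller in the frame of tray between -0.03 and 0.03 m and z of roller in the frame of tray between 0.024 and 0.04 m and angle between the y axis of roller and the y axis of tray, either way round below 0.2 rad and linear speed of roller below 0.02 m/s and value of joint cam_lever above 1.1 rad); the robot touches nothing.
It fails at once if the thick roller is dropped: it moves faster than 0.5 m/s when lower than 60 mm (height (world z) of roller below 0.06 m and linear speed of roller above 0.5 m/s).
It also fails if it takes over 58 s, if anything falls off the work surface, if the arm or the gripper's body presses on something with over 40 N, if the wrist force passes 120 N, or if a joint passes its speed limit or range.

ROBOT

A 6-joint arm with a two-finger parallel gripper is mounted at the origin on the work surface. World frame = base frame: x ahead of the robot, y to its left, z up, the work surface at z = 0. Lengths are in m, angles in rad, forces in N, time in s.
With the tool pointing down it reaches from about 0.375 to 0.75 m from the base axis. Payload 9 kg.
Tool frame: the origin (TCP) lies on the centre line of the jaws, within the pads' length; the fingertips stand 11 mm ahead of it and the grasp point (between the pads) lies 8 mm behind it; z points along the fingers, y is the line along which they close (so a half turn about z gives the same grasp; the last joint's range is limited). The gripper opens to 85 mm and grips with 20 to 120 N. Pads are 22 mm wide; open, the fingers measure 114 mm over their backs; the gripper's body (76 mm by 85 mm) begins 54 mm behind the grasp point. The pads swing forward as they close: fully open they stand 13 mm farther back than shut.
Start: joints at [-1.395, 0.104, 0.097, 1.564, 0, 1.353], TCP at [0.23, -0.554, 0.222] pointing down, gripper open.
Joint ranges: [-2.99, 2.99], [-0.84, 1.86], [-1.1, 1.16], [-1.84, 2.11], [-1.51, 1.56], [-3.14, 3.14]. Speed limits (rad/s): [2.22, 2.22, 2.57, 3.14, 3.14, 3.14].

INTERFACE

Orientations are given as a unit quaternion [w, x, y, z].
In Python, from rig import ctrl gives the robot as it stands. The module is installed in compiled form; this text tells all that it offers. Calls block until the motion is done:
- ctrl.move_ptp(position, orientation): joint-space move of the TCP to a pose.
- ctrl.move_straight(position, frame=None, vel=0.15, contact_N=None): straight line of the TCP; frame=None keeps the orientation; vel is the mean speed in m/s. With contact_N (N) it stops when the force on the tool has changed by that much, and returns True; else False.
- ctrl.move_j(angles): joint-space move.
- ctrl.release() and ctrl.grab(): open the fingers fully, or close them until they stop; the grip force is fixed at half the most.
- ctrl.dwell(seconds).
- ctrl.inverse_kinematics(position, orientation): joint angles nearest the present ones, or None.
- ctrl.read_state(): the state.
- ctrl.capture(name): name is "scene" or "side" or "wrist"; returns a dict with "pixels" (384x512x3 uint8, red, green, blue), "intrinsics" (3x3 intrinsics, pixels), "origin" and "attitude" of the camera in the world. Camera axes: x right, y up, looking along -z (the intrinsics and any distortion apply to the point x, -y, -z); pixel columns grow to the right and rows downward; lengths in m; the calibration is good to about 2 mm. A picture is of the moment at which its call begins. There is no depth.
A pose or a line that the arm cannot do raises ctrl.MotionError and nothing moves.
- ctrl.hand_in(): hands the job in; it is judged then, once.
Trained networks look in a picture, given as the dict that the camera call returned (one of the last four; its "shot" number tells which), for a name from the list of things; names that differ only in an ending like _2 or _b are one class to them, and where a whole thing is asked for, a point or a joint stands for the part that bears it (a point fixed in the world has none). Each returns a list of dicts, best first, with "p" (0 to 1); they miss things now and then, are a little off and sometimes report something else, mostly with a low value. They report only what shows in the picture. A call takes as long as a camera call. They do not tell look-alikes from the thing itself.
- ctrl.trace(thing, picture): "mask" (384x512 bool, what is visible of it) and "extent" ([left, top, width, height] in pixels, round what is visible of it).
The state is a dict: "clock": time; "qpos": joint angles; "joint_velocities": joint speeds; "joint_torque": joint torques, N m; "position": TCP position; "tcp_rot": TCP orientation; "ft_force": force on the tool from outside, world axes, zero at the start; "wrist_torque": the same for the moment, N m; "opening": finger opening in m; "grasp_force": force on a finger pad.
Only numpy, scipy, OpenCV 4.12 (cv2) and the standard library are available. Lean on these libraries where they do the work, as an engineer would, in place of code of your own. Each camera call takes 0.05 s, during which the arm holds its last target. There are 200 camera calls.

## Working session

There is one attempt and no reset: what is moved stays moved. The work goes in short steps, each a Python script; the robot and the scene stay as the last script left them, time stands still between calls to the robot, and variables do not carry over. Pictures are saved under pics/ and viewed, at most 14 in all, crops included, and the job is handed in when it is done.

```bash
mkdir -p pics; cat > h.py <<'E'
import numpy as np, cv2
from rig import ctrl
from scipy.spatial.transform import Rotation as R
def rot(a):
    a=np.array(a,float)
    return a if a.shape==(3,3) else R.from_quat(a[[1,2,3,0]]).as_matrix()
def quat(M):
    q=R.from_matrix(M).as_quat(); return [q[3],q[0],q[1],q[2]]
def ray(c,u,v):
    K=np.array(c['intrinsics']); d=np.linalg.inv(K)@[u,v,1]; d=np.array([d[0],-d[1],-d[2]])
    return np.array(c['origin']),rot(c['attitude'])@d
def onz(c,u,v,z):
    o,d=ray(c,u,v); return o+d*(z-o[2])/d[2]
def proj(c,P):
    p=(np.atleast_2d(P)-c['origin'])@rot(c['attitude']); K=np.array(c['intrinsics'])
    q=np.c_[p[:,0],-p[:,1],-p[:,2]]@K.T; return q[:,:2]/q[:,2:]
def tri(obs):
    A=np.zeros((3,3));b=np.zeros(3)
    for c,u,v in obs:
        o,d=ray(c,u,v); d/=np.linalg.norm(d); M=np.eye(3)-np.outer(d,d); A+=M;b+=M@o
    return np.linalg.solve(A,b)
def save(img,n): cv2.imwrite(f'pics/{n}.png',cv2.cvtColor(img,cv2.COLOR_RGB2BGR))
E
python3 - <<'E'
from h import *
import pickle
D={}
ims=[]
for n in ['scene','side']:
    c=ctrl.capture(n); D[n]=c; ims.append(c['pixels'])
    print(n,[k for k in c],c['intrinsics'],c['origin'],c['attitude'])
    for t in ['roller','stand','cam_lever','tray']:
        for r in ctrl.trace(t,c): 
            ys,xs=np.nonzero(r['mask']); print(t,round(r['p'],2),r['extent'],xs.mean().round(1),ys.mean().round(1))
            D.setdefault((n,t),[]).append(r)
pickle.dump(D,open('d.pkl','wb'))
save(cv2.resize(ims[0],(800,600)),'scene1'); save(cv2.resize(ims[1],(800,600)),'side1')
print(ctrl.read_state())
E
```

```text
scene ['pixels', 'intrinsics', 'origin', 'attitude', 'shot'] [[460.5714467    0.         257.46101945]
 [  0.         460.5714467  183.56874995]
 [  0.           0.           1.        ]] [ 1.13623816 -0.32061812  0.87093128] [0.78219553 0.31939085 0.19477829 0.49821787]
roller 0.67 [162.8, 238.4, 90.5, 36.6] 207.3 258.5
roller 0.57 [140.5, 161.8, 13.5, 54.4] 146.7 188.1
stand 0.8 [161.1, 215.3, 104.3, 122.7] 218.1 289.8
cam_lever 0.53 [244.3, 216.4, 18.6, 26.6] 250.8 226.6
cam_lever 0.42 [163.4, 215.2, 103.0, 120.0] 217.9 289.2
tray 0.9 [223.7, 154.9, 110.7, 78.3] 275.4 191.8
side ['pixels', 'intrinsics', 'origin', 'attitude', 'shot'] [[437.41469219   0.         258.24503933]
 [  0.         437.41469219 200.7421432 ]
 [  0.           0.           1.        ]] [-0.02983048  0.58038175  0.76812858] [-0.32330763 -0.14576446  0.38622303  0.8515026 ]
roller 0.93 [243.7, 130.4, 40.7, 25.1] 265.7 139.0
stand 0.85 [218.8, 117.2, 77.8, 72.5] 252.1 153.3
cam_lever 0.74 [232.1, 125.7, 15.2, 26.6] 238.5 137.1
tray 0.6 [190.4, 206.3, 114.5, 99.5] 247.6 254.4
{'clock': 0.5, 'qpos': array([-1.39470121e+00,  1.04113837e-01,  9.72981701e-02,  1.56390905e+00,
       -9.22092928e-06,  1.35311550e+00]), 'joint_velocities': array([ 0.00094257,  0.00014027,  0.00087968, -0.00036374,  0.00039131,
        0.00051867]), 'joint_torque': array([-1.39451055e-03, -5.56280243e+01,  5.03381073e+01,  1.83617420e-03,
       -3.31402007e-04,  8.76252074e-06]), 'position': array([ 0.23022807, -0.55409852,  0.22172157]), 'tcp_rot': array([ 3.57000789e-05,  9.80680095e-01,  1.95618380e-01, -5.35387499e-06]), 'ft_force': array([ 0.21544491, -0.38682536, -0.6619741 ]), 'wrist_torque': array([ 0.0108599 , -0.00462975,  0.03971898]), 'grasp_force': 0.0, 'opening': 0.08543743941109304}
```

View pics/scene1.png

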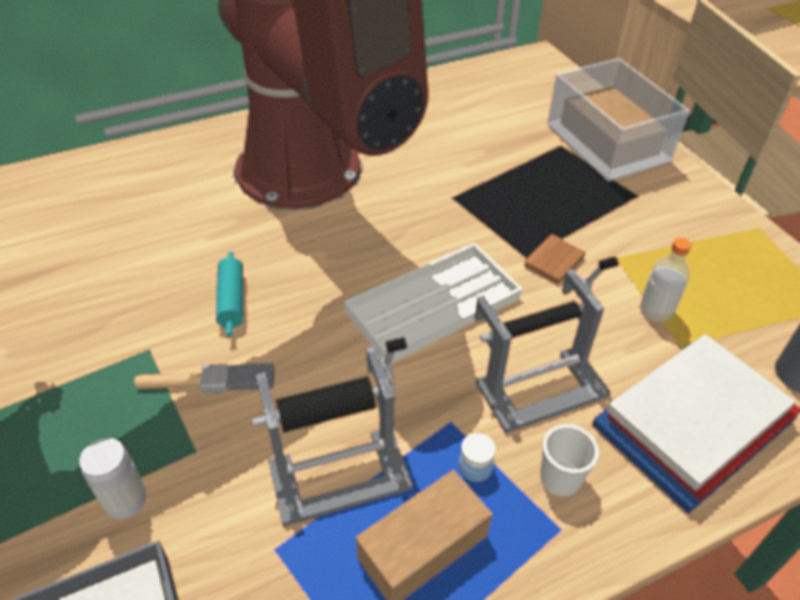

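View pics/side1.png

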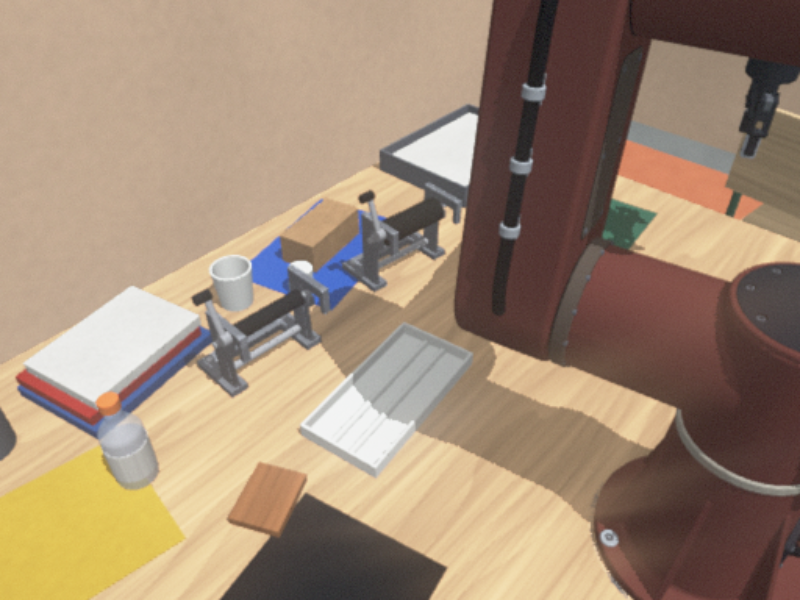

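The stands stand open towards the robot. There are three roller-like things in the scene picture, in 512-px coordinates:
- The black thick sleeve at (208,258), in the stand at left.
- The thin black roller at (347,205), in the other stand.
- The turquoise look-alike at (147,188).

The thick sleeve at (208,258) fits the description; in the side view it is at (265,139). The tray is at (277,192) in the scene picture. Next I triangulate these.

```bash
cat > fit.py <<'E'
from h import *
import pickle
D=pickle.load(open('d.pkl','rb')); S,T=D['scene'],D['side']
cen=lambda r:[r['mask'].nonzero()[1].mean(),r['mask'].nonzero()[0].mean()]
rs,rt=D['scene','roller'][0],D['side','roller'][0]
P=tri([(S,*cen(rs)),(T,*cen(rt))]); print('roller',P)
def axis(c,r):
    ys,xs=r['mask'].nonzero(); X=np.c_[xs,ys].astype(float); m=X.mean(0); v=np.linalg.svd(X-m,full_matrices=0)[2][0]
    a=onz(c,*(m+20*v),.11); b=onz(c,*(m-20*v),.11); d=(a-b)[:2]; d*=np.sign(d[1]); return np.degrees(np.arctan2(-d[0],d[1]))
print('yaw',axis(S,rs),axis(T,rt))
L=tri([(S,*cen(D['scene','cam_lever'][0])),(T,*cen(D['side','cam_lever'][0]))]); print('lever',L)
for n in ['scene','side']:
    m=D[n,'tray'][0]['mask']; c=D[n]
    k=max(cv2.findContours(m.astype(np.uint8),0,1)[0],key=cv2.contourArea)[:,0]
    for z in (.012,):
        X=np.array([onz(c,u,v,z)[:2] for u,v in k],np.float32)*1000
        print('tray',n,z,cv2.minAreaRect(X))
big=cv2.resize(S['pixels'][200:345,130:275],(580,580),interpolation=cv2.INTER_CUBIC)
t=cv2.resize(T['pixels'][100:245,200:345],(580,580),interpolation=cv2.INTER_CUBIC)[:, :]
save(np.hstack([cv2.resize(big,(400,400)),cv2.resize(t,(400,400))]),'crop1')
E
python3 fit.py
```

```text
roller [ 0.62077196 -0.17954233  0.11205417]
yaw -7.45063229776435 -7.106271243069461
lever [ 0.62456945 -0.08326787  0.16442877]
tray scene 0.012 ((437.5305480957031, 79.19837188720703), (147.17926025390625, 274.0329284667969), 7.548408031463623)
tray side 0.012 ((440.7286376953125, 75.29154968261719), (145.38986206054688, 279.7510681152344), 7.542792797088623)
```

View pics/crop1.png

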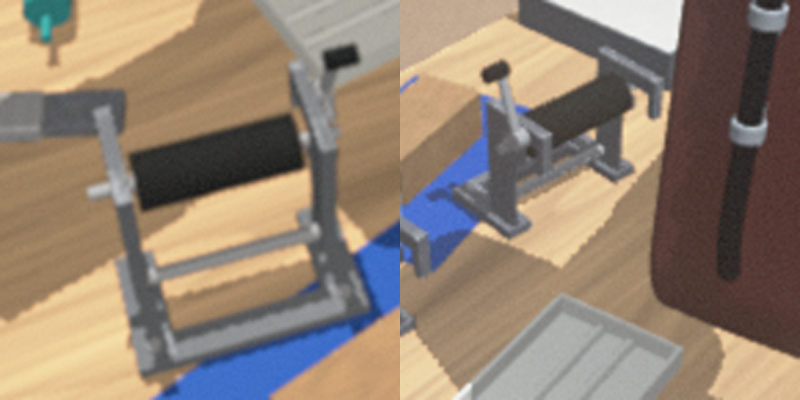

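All sizes and heights agree: the roller is at z 0.112 where 0.110 is expected, the lever lies on the +y side, and the tray is about 135x267 in plan. The enlarged crop shows the thick sleeve and its stand with the lever at right. Next I check IK on the waypoints, then go above the stand for one close look.

```bash
cat >> h.py <<'E'
import json,os
C=dict(stand=[0.621,-0.1795],syaw=-7.3,tray=[0.439,0.0772],tyaw=7.5,flip=1)
if os.path.exists('c.json'): C.update(json.load(open('c.json')))
def W(p,f='s'):
    o,a=(C['stand'],C['syaw']) if f=='s' else (C['tray'],C['tyaw'])
    a=np.radians(a); p=np.atleast_2d(np.array(p,float)); c,s=np.cos(a),np.sin(a)
    r=np.c_[o[0]+c*p[:,0]-s*p[:,1],o[1]+s*p[:,0]+c*p[:,1],p[:,2]]; return r[0] if len(r)==1 else r
def Q(yaw):   # tool down, closing axis along the frame's x
    a=np.radians(yaw); y=C['flip']*np.array([np.cos(a),np.sin(a),0]); z=np.array([0,0,-1.]); return quat(np.c_[np.cross(y,z),y,z])
def lev(q,r=67,d=0):
    a=q-np.radians(25); return np.array([-.022-r*1e-3*np.sin(a)+d*1e-3*np.cos(a),.091,.132+r*1e-3*np.cos(a)+d*1e-3*np.sin(a)])
E
python3 - <<'E'
from h import *
wp=[W([.0,.0,.30]),W([.05,.091,.24]),W(lev(1.4)),W([0,0,.24]),W([0,0,.105]),W([-.024,0,.07]),W([-.15,0,.07])]
for f in (1,-1):
    C['flip']=f
    for p in wp: 
        j=ctrl.inverse_kinematics(list(p),Q(C['syaw'])); print(None if j is None else np.round(j,2))
    j=ctrl.inverse_kinematics(list(W([0,0,.027],'t')),Q(C['tyaw'])); print(None if j is None else np.round(j,2))
D=__import__('pickle').load(open('d.pkl','rb'))
print('thin',onz(D['scene'],347,205,.11))
E
```

```text
[-0.48  0.29  0.45  1.73  0.    1.21]
[-0.33  0.4   0.47  1.64  0.    1.37]
[-0.37 -0.02 -0.12  1.47  0.    1.32]
[-0.48  0.26  0.3   1.61  0.    1.21]
[-0.48  0.25  0.05  1.37  0.    1.21]
[-0.5   0.2  -0.07  1.3   0.    1.2 ]
[-0.59 -0.18 -0.46  1.29  0.    1.11]
[-0.12 -0.33 -0.66  1.24  0.    1.32]
[-0.48  0.29  0.45  1.73  0.   -1.93]
[-0.33  0.4   0.47  1.64  0.   -1.77]
[-0.37 -0.02 -0.12  1.47  0.   -1.82]
[-0.48  0.26  0.3   1.61  0.   -1.93]
[-0.48  0.25  0.05  1.37  0.   -1.93]
[-0.5   0.2  -0.07  1.3   0.   -1.94]
[-0.59 -0.18 -0.46  1.29  0.   -2.03]
[-0.12 -0.33 -0.66  1.24  0.   -1.82]
thin [0.61930269 0.15369368 0.11      ]
```

```bash
python3 - <<'E'
from h import *
import pickle
p=list(W([-.0,.03,.34]))
if ctrl.inverse_kinematics(p,Q(C['syaw'])) is None: p[2]=.30
ctrl.move_ptp(p,Q(C['syaw']))
c=ctrl.capture('wrist'); D={'w':c}
for t in ['roller','cam_lever','stand']:
    D[t]=ctrl.trace(t,c)
    for r in D[t]:
        ys,xs=r['mask'].nonzero(); m=(xs.mean(),ys.mean()); v=np.linalg.svd(np.c_[xs,ys]-np.array(m),full_matrices=0)[2][0]
        print(t,round(r['p'],2),r['extent'],np.round(m,1),'W@.11',onz(c,*m,.11).round(4),'W@.13',onz(c,*m,.13).round(4), 'dir',(onz(c,*(m+20*v),.11)-onz(c,*m,.11))[:2].round(4))
pickle.dump(D,open('w.pkl','wb'))
im=c['pixels'].copy()
pts=[W(x) for x in ([0,-.092,.11],[0,.092,.11],[0,-.06,.11],[0,.06,.11],[-.022,.0795,.0+.132],[.0,.066,.142],[0,-.066,.142],lev(0),lev(.12))]
for u,v in proj(c,pts): cv2.circle(im,(int(round(u)),int(round(v))),2,(255,0,0),-1)
save(cv2.resize(im,(800,600)),'w1'); print(ctrl.read_state()['clock'])
E
```

```text
roller 0.96 [5.1, 198.0, 118.0, 34.9] [ 62.5 213.2] W@.11 [ 0.3561 -0.1923  0.11  ] W@.13 [ 0.3706 -0.1864  0.13  ] dir [ 0.0253 -0.0072]
roller 0.74 [238.7, 125.3, 35.9, 97.6] [257.2 173.8] W@.11 [ 0.6228 -0.1721  0.11  ] W@.13 [ 0.6234 -0.1673  0.13  ] dir [-0.0035 -0.0269]
cam_lever 0.95 [229.9, 89.0, 37.4, 29.4] [251.5 103.2] W@.11 [ 0.6272 -0.0839  0.11  ] W@.13 [ 0.6275 -0.0837  0.13  ] dir [-0.0239 -0.0047]
stand 0.8 [213.8, 88.6, 100.8, 154.8] [275.6 159.2] W@.11 [ 0.6485 -0.1561  0.11  ] W@.13 [ 0.6477 -0.1521  0.13  ] dir [-0.0043 -0.026 ]
2.775
```

View pics/w1.png

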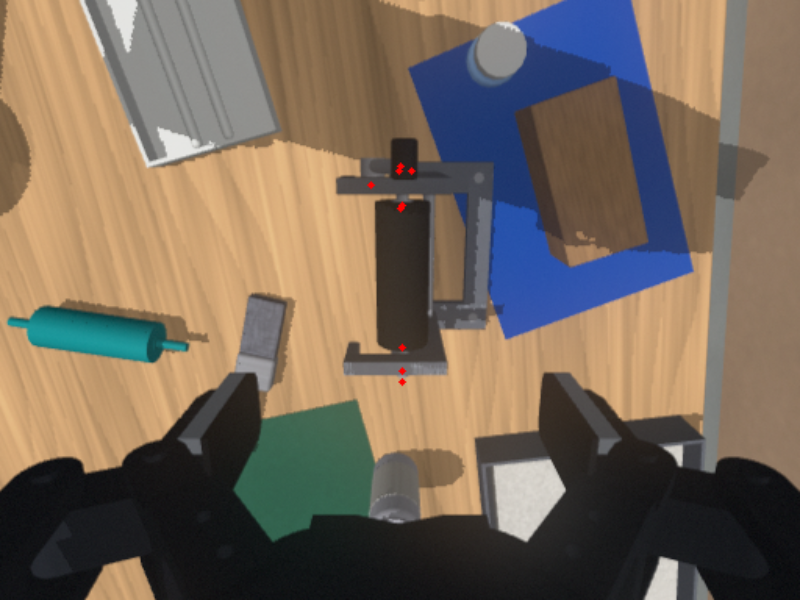

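The wrist picture confirms x and yaw: the sleeve centre column is 402 and my marks are at 402. The cheek edges (rows 193 and 362) and the grip (404,158) lie about 9 px towards +y of my marks, so I correct y from the cheek edges. This corrects the side view, where the cheek hides part of the sleeve.

```bash
python3 - <<'E'
from h import *
import pickle
c=pickle.load(open('w.pkl','rb'))['w']; k=.64
for n,u,v,z in [('cheek+in',403,193,.142),('cheek-in',403,362,.142),('cheek+out',370,178,.142),('sleeve+',402,200,.128),('sleeve-',402,350,.128),('grip',404,160,.201)]:
    print(n,onz(c,u*k,v*k,z).round(4))
print(W([0,.066,.142]),W([0,-.066,.142]),W(lev(.06)), c['origin'])
D=pickle.load(open('d.pkl','rb'))
for n in ('scene','side'):
    im=D[n]
    for y in (-.1795,-.1735):
        C['stand']=[.621,y]; print(n,y,proj(im,[W([0,-.092,.11]),W([0,-.06,.11]),W([0,.06,.11]),W(lev(.06))]).round(1).tolist(), D[n,'roller'][0]['extent'])
E
```

```text
cheek+in [ 0.632  -0.1065  0.142 ]
cheek-in [ 0.6151 -0.2385  0.142 ]
cheek+out [ 0.6098 -0.0929  0.142 ]
sleeve+ [ 0.6305 -0.1126  0.128 ]
sleeve- [ 0.6149 -0.234   0.128 ]
grip [ 0.6352 -0.0831  0.201 ]
[ 0.62938626 -0.11403497  0.142     ] [ 0.61261374 -0.24496503  0.142     ] [ 0.63516492 -0.08957093  0.19431126] [ 0.63304108 -0.0796045   0.4916944 ]
scene -0.1795 [[159.0, 270.3], [175.4, 266.1], [234.5, 250.9], [249.7, 221.7]] [162.8, 238.4, 90.5, 36.6]
scene -0.1735 [[162.0, 269.2], [178.3, 265.0], [237.3, 249.9], [252.6, 220.7]] [162.8, 238.4, 90.5, 36.6]
side -0.1795 [[288.5, 128.2], [280.2, 132.2], [247.2, 148.4], [236.4, 124.4]] [243.7, 130.4, 40.7, 25.1]
side -0.1735 [[287.1, 129.0], [278.8, 133.1], [245.6, 149.3], [234.7, 125.3]] [243.7, 130.4, 40.7, 25.1]
```

The cheek spacing comes out at exactly 132 mm, giving a stand at (0.622, -0.173). Now I flip the lever with shut fingers.

```bash
echo '{"stand":[0.622,-0.173]}' > c.json; python3 - <<'E'
from h import *
def tip(q,ex=0):
    a=q-np.radians(25); s=14.5*np.sin(a)
    p=lev(q,64-s,8+14.5*np.cos(a)+ex); p[2]+=.011; return W(p)
ctrl.grab()
s=W(lev(0)+[.045,0,.06]); ctrl.move_ptp(list(s),Q(C['syaw']))
d=tip(0); d=W([.055,.091,d[2]]); ctrl.move_straight(list(d),vel=.12)
for q in (.1,.4,.7,.95,1.15,1.34):
    h=ctrl.move_straight(list(tip(q)),vel=.1,contact_N=20)
    st=ctrl.read_state(); print(q,h,st['ft_force'].round(1),(st['position']-tip(q)).round(4))
    if h: break
p=ctrl.read_state()['position']; 
ctrl.move_straight(list(p+[0.02,0,.08]),vel=.15)
ctrl.move_ptp(list(W([.02,.0,.26])),Q(C['syaw'])); ctrl.release()
c=ctrl.capture('wrist'); s=ctrl.capture('side')
im=c['pixels'].copy()
for u,v in proj(c,[W(lev(1.1)),W(lev(1.4)),W([0,-.06,.11]),W([0,.06,.11])]): cv2.circle(im,(int(u),int(v)),1,(255,0,0),-1)
save(np.hstack([cv2.resize(im,(400,300)),cv2.resize(s['pixels'][90:210,190:350],(400,300))]),'lev1'); print(ctrl.read_state()['clock'])
for r in ctrl.trace('cam_lever',s): print(r['p'],r['extent'],proj(s,[W(lev(1.1)),W(lev(1.4))]).tolist())
E
```

```text
0.1 False [0.  0.8 0.1] [ 0.0006 -0.0002  0.0011]
0.4 False [-0.  -0.4  0.5] [ 0.0005 -0.0002  0.0003]
0.7 False [0.4 0.8 0.4] [ 0.0004 -0.0001 -0.    ]
0.95 False [ 0.  -0.6  1. ] [ 0.0004 -0.0001 -0.    ]
1.15 False [ 0.1 -0.4 -0. ] [ 0.0003 -0.0001 -0.    ]
1.34 False [1.2 0.1 0.6] [ 0.0003 -0.      0.0001]
8.8333
0.47 [233.0, 123.8, 13.9, 30.1] [[251.6066637256848, 139.62318551679854], [255.36342866896294, 147.10352819435872]]
```

View pics/lev1.png

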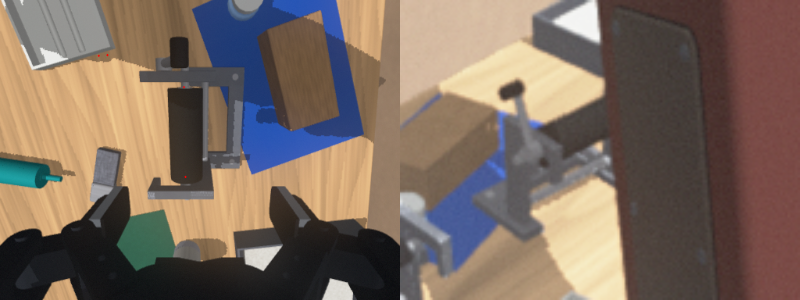

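The lever has not moved: its grip is still at (180,50) in the left half, and no force was felt. The fingertips passed just over it. I repeat with the push about 18 mm lower down the arm.

```bash
cat > flip.py <<'E'
from h import *
def tip(q,ex=0,r=46):
    a=q-np.radians(25); s=14.5*np.sin(a)
    p=lev(q,r-s,8+14.5*np.cos(a)+ex); p[2]+=.011; return W(p)
ctrl.grab()
s=W([.06,.091,.25]); ctrl.move_ptp(list(s),Q(C['syaw']))
d=W([.06,.091,tip(0)[2]]); ctrl.move_straight(list(d),vel=.12)
for q in (.1,.4,.7,.95,1.15,1.3,1.42):
    h=ctrl.move_straight(list(tip(q,-3 if q>1.2 else 0)),vel=.1,contact_N=20)
    st=ctrl.read_state(); print(q,h,st['ft_force'].round(1),st['opening'],(st['position']-tip(q)).round(4))
    if h: break
c=ctrl.capture('wrist'); s=ctrl.capture('scene')
save(np.hstack([cv2.resize(c['pixels'],(400,300)),cv2.resize(s['pixels'][180:300,150:310],(400,300))]),'lev2'); print(ctrl.read_state()['clock'])
E
python3 flip.py
```

```text
0.1 False [ 1.3 -0.1  4.9] -4.271587774647558e-05 [ 0.0008 -0.0003  0.0013]
0.4 False [-0.7  0.7  7.8] 0.00013702571093958597 [ 0.0004 -0.0001  0.0006]
0.7 False [-2.7  0.6  8.5] 2.3030144715174765e-06 [ 0.0002 -0.0001  0.0001]
0.95 False [-1.6  0.   6.6] 7.934851115975775e-05 [ 0.0003 -0.0002  0.0003]
1.15 False [ 0.8 -0.3  5. ] 5.802543836032774e-05 [ 0.0003 -0.0001 -0.0001]
1.3 False [ 0.8  0.6 -0. ] 0.00031633077805023554 [-0.0022  0.0004 -0.0033]
1.42 False [ 0.2 -0.4 -0.9] 0.00031974648640878514 [-0.0018  0.0003 -0.003 ]
13.1583
```

View pics/lev2.png

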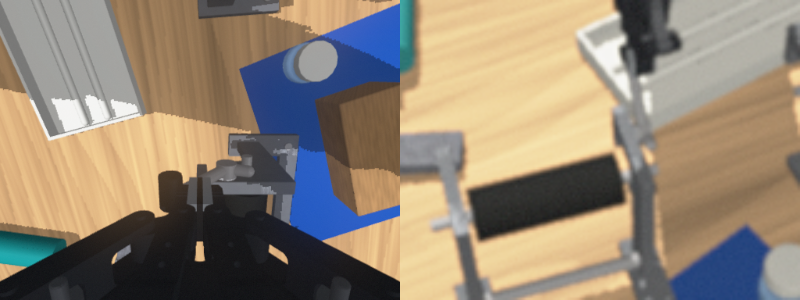

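The lever has now swung forward: the grip is ahead of the fingers at (171,192) in the left half. I back off and measure the angle.

```bash
python3 - <<'E'
from h import *
p=ctrl.read_state()['position']
ctrl.move_straight(list(p+[0.02,0,.07]),vel=.2)
ctrl.move_ptp(list(W([0,0,.25])),Q(C['syaw'])); ctrl.release()
c=ctrl.capture('wrist'); 
for q in np.arange(.8,1.45,.1): print(round(q,1),proj(c,W(lev(q))).round(1))
for r in ctrl.trace('cam_lever',c):print(r['p'],r['extent'])
for r in ctrl.trace('roller',c):print('roller',r['p'],r['extent'],proj(c,[W([0,-.06,.11]),W([0,.06,.11]),W([0,0,.11])]).round(1).tolist())
save(cv2.resize(c['pixels'],(640,480)),'lev3'); print(ctrl.read_state()['clock'])
E
```

```text
0.8 [[185.   67.3]]
0.9 [[176.4  67.8]]
1.0 [[168.8  68.3]]
1.1 [[162.2  68.8]]
1.2 [[156.7  69.4]]
1.3 [[152.3  70.1]]
1.4 [[149.   70.8]]
0.72 [147.3, 45.4, 112.5, 49.6]
roller 0.67 [231.1, 77.6, 49.6, 161.2] [[256.4, 230.0], [256.4, 111.9], [256.4, 174.3]]
roller 0.67 [2.9, 201.4, 88.2, 41.9] [[256.4, 230.0], [256.4, 111.9], [256.4, 174.3]]
15.0833
```

View pics/lev3.png

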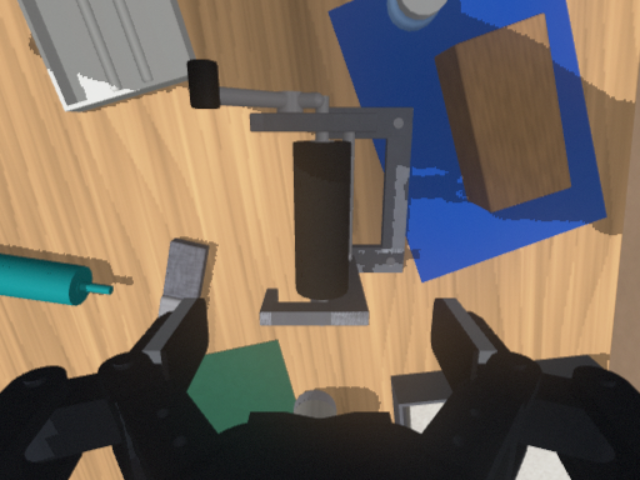

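The grip centre is at (203,84), i.e. (162,67) in 512-px coordinates. That is about 1.1 rad, too close to the limit, so I push it further to the stop. The roller is still in its seat.

```bash
python3 - <<'E'
from h import *
def tip(q,ex=0,r=57):
    a=q-np.radians(25); s=14.5*np.sin(a)
    p=lev(q,r-s,8+14.5*np.cos(a)+ex); p[2]+=.011; return W(p)
ctrl.grab()
a=tip(1.0,15); ctrl.move_ptp(list(a+[0,0,.03]),Q(C['syaw'])); ctrl.move_straight(list(a),vel=.12)
for q,e in ((1.2,-4),(1.4,-10),(1.4,-20)):
    h=ctrl.move_straight(list(tip(q,e)),vel=.06,contact_N=15)
    st=ctrl.read_state(); print(q,e,h,st['ft_force'].round(1))
    if h: break
p=st['position']
ctrl.move_straight(list(p+[0.02,0,.07]),vel=.2)
ctrl.move_ptp(list(W([0,0,.25])),Q(C['syaw'])); ctrl.release()
c=ctrl.capture('wrist'); 
for q in (1.1,1.2,1.3,1.4): print(q,proj(c,W(lev(q))).round(1))
im=c['pixels']; g=(im.max(2)<50).astype(np.uint8); g[:,:120]=0; g[110:]=0; g[:,205:]=0
n,l,st,ce=cv2.connectedComponentsWithStats(g); i=1+st[1:,4].argmax(); print('grip',st[i],ce[i])
im=c['pixels']; save(im[20:260,100:340],'lev4'); print(ctrl.read_state()['clock'])
E
```

```text
1.2 -4 False [-0.5 -0.7  0.3]
1.4 -10 False [0.5 0.3 0.7]
1.4 -20 False [0.2 0.5 0.6]
1.1 [[162.2  68.8]]
1.2 [[156.7  69.4]]
1.3 [[152.3  70.1]]
1.4 [[149.   70.8]]
grip [138  51  25  36 776] [149.96907216  68.58376289]
19.975
```

View pics/lev4.png

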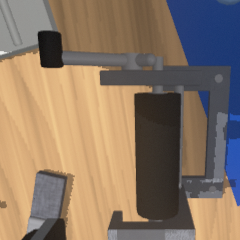

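The lever is open at about 1.37 rad: the grip is at (150,69), where 1.4 predicts 149. The roller is still seated. Now I grasp it.

```bash
python3 - <<'E'
from h import *
ctrl.move_straight(list(W([0,0,.103])),vel=.12,contact_N=15)
ctrl.grab(); s=ctrl.read_state(); print(s['opening'],s['grasp_force'],s['ft_force'].round(1),s['position'],W([0,0,.103]))
print(ctrl.move_straight(list(W([0,0,.106])),vel=.03,contact_N=25))
s=ctrl.read_state(); print(s['ft_force'].round(1))
print(ctrl.move_straight(list(W([-.024,0,.106])),vel=.05,contact_N=15))
s=ctrl.read_state(); print(s['ft_force'].round(1),s['opening'],s['clock'],s['position']-W([-.024,0,.106]))
c=ctrl.capture('scene'); save(cv2.resize(c['pixels'][180:300,150:310],(640,480)),'hold')
E
```

```text
0.0392506321576833 58.869463205337524 [-1.1  0.5  5.9] [ 0.62243133 -0.17323128  0.10401541] [ 0.622 -0.173  0.103]
False
[-0.5  0.3 -3.5]
False
[ 0.6 -0.  -2.3] 0.03872647048858961 22.7417 [ 6.65835102e-05 -8.32525316e-05  1.20235376e-04]
```

View pics/hold.png

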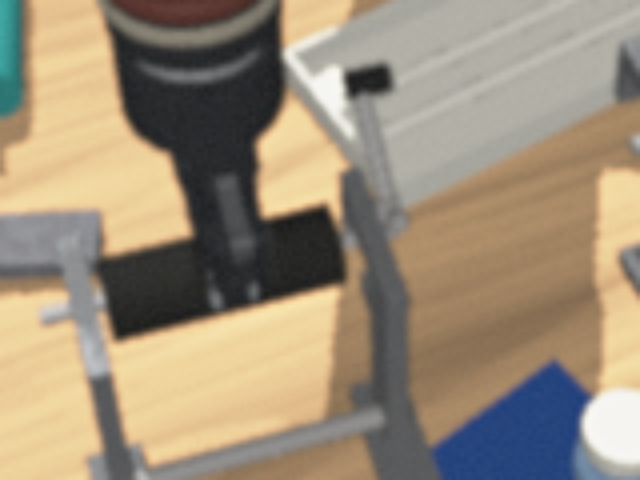

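The roller is held, with about 3 N of weight on the tool, and has moved forward. The axle at (60,315) is clear of the left cheek. Now I lower it through the slot mouths with contact checks.

```bash
python3 - <<'E'
from h import *
h=ctrl.move_straight(list(W([-.024,0,.068])),vel=.05,contact_N=8)
s=ctrl.read_state(); print(h,s['ft_force'].round(1),s['opening'],s['clock'],s['position']-W([-.024,0,.068]))
c=ctrl.capture('wrist')
P=[W([-.024,e,z]) for e in (-.06,.06) for z in (.074,.097)]
print(proj(c,P).round(1).tolist())
for r in ctrl.trace('roller',c): print(r['p'],r['extent'])
if not h:
    h=ctrl.move_straight(list(W([-.16,0,.068])),vel=.08,contact_N=8)
    s=ctrl.read_state(); print(h,s['ft_force'].round(1),s['opening'],s['clock'],s['position']-W([-.16,0,.068]))
c=ctrl.capture('scene');d=ctrl.capture('side')
save(np.hstack([cv2.resize(c['pixels'][120:300,130:370],(400,300)),cv2.resize(d['pixels'][100:340,150:470],(400,300))]),'out')
E
```

```text
False [-1.1 -0.4 -2.9] 0.03873165710275366 23.7 [ 0.00021936 -0.00011238  0.00039498]
[[256.6, 333.2], [256.8, 366.4], [256.7, 124.3], [257.0, 128.9]]
0.85 [209.2, 118.4, 92.6, 213.3]
False [ 0.4  0.1 -2. ] 0.03859576661074679 25.65 [ 2.35549059e-04 -5.58080080e-05  1.39225789e-05]
```

View pics/out.png

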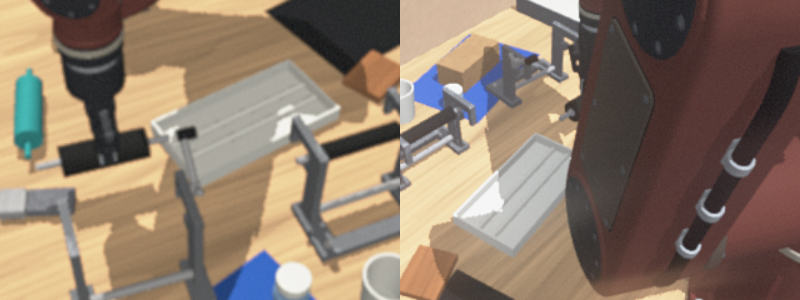

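The roller is out of the stand, level and free. Next I go over the tray and check its position from there before lowering.

```bash
python3 - <<'E'
from h import *
ctrl.move_straight(list(W([0,0,.075],'t')),frame=Q(C['tyaw']),vel=.12)
c=ctrl.capture('wrist')
im=c['pixels'].copy()
for x,y,z in [(-.065,.13,.024),(.065,.13,.024),(-.065,-.13,.024),(.065,-.13,.024),(-.016,.12,.015),(.016,.12,.015),(-.016,.08,.015),(.016,.08,.015),(0,.06,.081),(-.065,.07,.024),(.065,.07,.024)]:
    u,v=proj(c,W([x,y,z],'t'))[0]; print(round(u),round(v),end='; '); cv2.circle(im,(int(u),int(v)),2,(255,0,0),-1)
save(cv2.resize(im,(640,480)),'tray'); print(ctrl.read_state()['clock'])
E
```

```text
146 -5; 367 -5; 178 352; 335 352; 231 18; 282 18; 232 86; 281 85; 257 124; 156 101; 358 101; 27.875
```

View pics/tray.png

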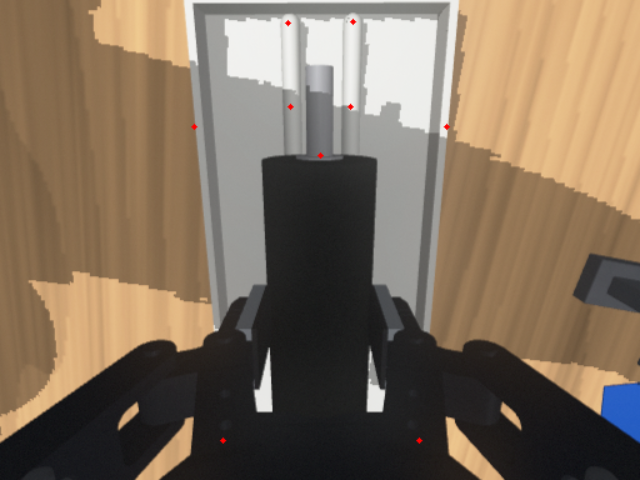

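The tray matches the model: the walls (197 and 450) and ridges (290 and 352) are within about 3 px of my marks, and the roller is parallel and centred. I lower it.

```bash
python3 - <<'E'
from h import *
ctrl.move_straight(list(W([.001,-.003,.035],'t')),vel=.06)
h=ctrl.move_straight(list(W([.001,-.003,.019],'t')),vel=.015,contact_N=4)
s=ctrl.read_state(); print(h,s['ft_force'].round(1),s['position'],s['clock'])
if h or s['position'][2]<.024:
    ctrl.release(); ctrl.dwell(.3)
    ctrl.move_straight(list(s['position']+[0,0,.13]),vel=.1)
c=ctrl.capture('wrist')
r=ctrl.trace('roller',c); print([(x['p'],x['extent']) for x in r])
print(proj(c,W([[0,.06,.032],[0,-.06,.032],[-.022,0,.032],[.022,0,.032]],'t')).round(1).tolist())
im=c['pixels']; save(cv2.resize(im,(640,480)),'placed'); print(ctrl.read_state()['clock'])
E
```

```text
True [1.1 0.3 4.6] [0.44051524 0.07436745 0.02581615] 29.3583
[(0.85, [227.5, 76.1, 53.6, 188.5]), (0.78, [55.8, 361.5, 45.4, 20.6]), (0.36, [408.7, 356.9, 48.3, 27.1])]
[[256.0, 109.6], [256.0, 234.8], [232.4, 175.9], [279.5, 175.9]]
31.7417
```

View pics/placed.png

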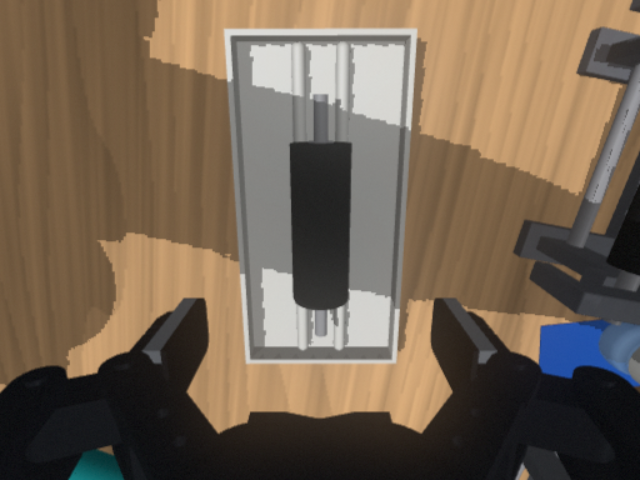

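The roller lies on both ridges, centred and parallel, with the sleeve at columns 290–350 and the tray at 228–415. The gripper is clear, and nothing went near the lever after it was opened.

```bash
python3 -c "
from rig import ctrl
print(ctrl.hand_in())"
```

```text
the job is handed in; nothing more can be done
None
```

I flipped the thick roller's lever open to about 1.37 rad (it took three pushes), lowered the roller out of its stand, set it centred on both tray ridges and handed the job in after about 32 s; no verdict was returned.

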